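# Put the tape measure away and wedge the kit-box lid shut

### The arm

A 6-joint arm with a two-finger parallel gripper is mounted at the origin on a cart in front of the work surface, level with it; the furniture and walls round the work are solid. World frame = base frame: x ahead of the robot, y to its left, z up, the work surface at z = 0. Lengths are in mm, angles in rad, forces in N, time in s.
With the tool pointing down it reaches from about 400 to 925 mm from the base axis. Payload 3.4 kg.
Tool frame: the origin (TCP) lies between the finger pads; the fingertips stand 11 mm ahead of it and the grasp point (between the pads) lies 8 mm behind it; z points along the fingers, y is the line along which they close (so a half turn about z gives the same grasp; the last joint's range is limited). The gripper opens to 85 mm and grips with 20 to 120 N. Pads are 22 mm wide; open, the fingers measure 114 mm over their backs; the gripper's body (76 mm by 85 mm) begins 54 mm behind the grasp point. The pads swing forward as they close: fully open they stand 13 mm farther back than shut.
Start: joints at [-1.302, 0.307, 1.506, -0, 1.328, -0.073], TCP at [192.707, -541.752, 242.305] pointing down, gripper open.
Joint ranges: [-3.12, 3.12], [-1.05, 2.28], [0.14, 2.33], [-1.42, 4.57], [0.1, 2.73], [-2.68, 2.68]. Speed limits (rad/s): [2.57, 2.57, 3.14, 3.14, 3.14, 3.14].

### API

Orientations are given as a 3x3 rotation matrix whose columns are the frame's x, y, z axes.
In Python, from cell import r gives the robot as it stands.
- The arm moves only by the tool jog_arm, never from a script. Its arguments are lists of equal length, an entry for each row: "linear": the shift along the world's x, y, z in units of 200 mm (1.0 is 200 mm), a list of three; "twist": the turn, a rotation vector about the world's x, y, z in units of pi rad (1.0 is pi rad), a list of three; "fingers": the opening, from -1 (shut) to 1 (fully open). In form: {"linear": [[tx, ty, tz], ...], "twist": [[ax, ay, az], ...], "fingers": [fingers, ...]}. A call has 1 to 8 rows; each row shifts and turns the commanded pose from where the row before left it; what a row does not reach is not made up. A row lasts 1/12 s, in which the tool goes at most 41.7 mm and 7.16 degrees, less where a joint would pass 70% of its speed; a pose out of reach is approached as far as the arm can. A call with a number of a shift or a turn outside -1 to 1 is refused whole. A call with a gripper value outside its range is refused whole. The fingers move at their own pace and stop on an object; "force" is the grip in N (left out, the last holds). Time passes only in rows, so rows that do not move let the fingers close. It gives the time, the measured TCP pose, the force, the opening and the grip force at its end, in the units of the state.
- r.get_obs(): the state, without advancing time (a new reading comes with each control period).
- r.get_image(name): name is "side" or "top" or "wrist"; returns (picture, depth): 384x512x3 uint8, blue, green, red; 384x512 float32, mm along the optical axis (not along the pixel's ray), 0 where there is no reading.
- r.camera_params(name): a dict with "camera_matrix" (3x3 intrinsics, pixels), "position" and "orientation" of the camera in the world. Camera axes: x right, y down, z forward; pixel columns grow to the right and rows downward; lengths in mm; the calibration is good to about 2 mm. A picture is of the moment at which its call begins: read the wrist's pose just before it. camera_params takes no time and is no camera call; for the wrist camera it gives the pose at the moment of the call.
- r.hand_in(): hands the job in; it is judged then, once.
The state is a dict: "time_s": time; "joint_positions": joint angles; "dq": joint speeds; "effort": joint torques, N m; "position": TCP position; "tcp_rot": TCP orientation; "wrist_force": force on the tool from outside, world axes, zero at the start; "wrist_torque": the same for the moment, N m; "gripper_width": finger opening in mm; "finger_force": force on a finger pad.
Only numpy, scipy, OpenCV 4.12 (cv2) and the standard library are available. Lean on these libraries where they do the work, as an engineer would, in place of code of your own. Each camera call takes 0.05 s, during which the arm holds its last target. There are 200 camera calls.

### The job

Put the tape measure away in the sloping kit box: stand it upright on the floor of the box. Then fit the loose dovetailed lid into its tapered way from the high end of the box, narrow end first, and slide it down the slope and push it firmly until it wedges tight; let go and leave the mugs and the spice jar standing where they are.

Things in the scene. Friction and masses are not known exactly. Their poses are not given: they have to be found in the camera images.
- kit_box: Plywood box, sloping open top, fixed down; 140 mm long (x), 136 wide (y). Origin: centre of underside. Low end -x (51 mm high); side walls rise to 117 at the high end +x, whose end wall is cut down to 60. Floor 6 thick, end walls 8. Opening 124 mm long, 82 wide (|y| < 41, between ledges 8 mm thick; below them 116 wide).
- box_stand (a point): Point on the box floor (x +20, y 0, z +6 mm in the box frame), axes as the box: a good place for the middle of the standing tape measure, its thin way (36 mm) along the box's x; the middle may be from x +12 to +40 mm. The closed lid's underside is 84 mm + 0.466 x above the box origin, too low for it in the other half.
- box_way: Tapered dovetail way on top of the box, sloping 25 degrees. x points up the slope to the high end, y as the box, z square to the slope. Where the lid's origin lies when home, axes parallel. z = 0: top of the flat ledges (|y| 41 to 68 mm) the lid slides on. Two darker rails on them, 12 mm high, x -77 to +76; inner faces lean 30 degrees inward, at z = 0 they stand at |y| = 52.7 mm + 0.070 x.
- way_mouth (a point): Mid-width point of the way at its high open end, x = +76 mm, z = 0 in the way's frame, axes as the way. The lid enters here. There is no stop: the taper wedges it at home (a push of 10 to 15 N locks it; the play each side is 0.070 mm per mm short of home). Held above the ledges it binds early, some 8 mm sooner per mm of height: let it rest on them for the last push.
- lid: Loose plywood lid, 135 mm long (x), 12 thick, about 0.25 kg, lying flat, rib up. Origin: centre of underside, z up. Flanks are dovetailed to fit the way: half width at the underside 52.7 mm + 0.070 x (narrow end 96 mm at -x, wide end 115 mm at +x), 7 mm less a side at the top. The -x end goes first.
- lid_rib (a point): Middle of the darker grip rib across the lid, 30 mm above the lid's origin, axes as the lid. Rib 14 mm thick (x), 64 long (y), from z = 12 to 38 mm above the lid's underside.
- tape_measure: Teal tape measure standing upright, one of three things on the draining board. Origin on its underside, z up; the body reaches from x -17 to +19, y -29 to +39, z 0 to 64 mm: grasp it across its 36 mm (x).
- mug_drainer: Bystander: tan mug, 78 mm across, 101 high, bowl centred at y = +16 mm, handle reaching to y = -55 mm; on the draining board. Leave alone.
- cinnamon_jar: Bystander: spice jar, 44 mm across, 105 high, origin in the middle of its underside; on the draining board. Leave alone.
- mug_tea: Bystander: white mug, 82 mm across, 91 high, bowl centred at y = +18 mm, handle reaching to y = -58 mm; on the worktop behind the box and lid. Leave alone.
- kettle: Fixed obstacle: black jug kettle on its base, top 223 mm above the worktop, 150 mm across, handle reaching 107 mm from the origin towards its -y.
- washing_up_liquid: Fixed obstacle: green bottle, 49 x 74 mm, 228 high, behind the box. Over it and the back of the worktop (from y = -0.04 leftwards) hangs a wall cabinet, underside 510 mm up: its front edge runs from about x = 0.67 at the right end to 0.53 at y = 0.42.
Things that resemble listed ones, but are neither listed nor needed, are in the scene too. Of the things that look like the tape_measure, the smaller one is meant.

How it is judged (in metres and radians):
On the way, in this order (a step that is already met when the one before it is completed fails the run):
1. the tape measure stands upright on the floor of the box, let go (x of tape_measure in the frame of kit_box between -0.062 and 0.062 m and y of tape_measure in the frame of kit_box between -0.058 and 0.058 m and z of tape_measure in the frame of kit_box between 0 and 0.012 m and angle between tape_measure's own z axis and vertical below 0.15 rad and contact force between the fingers and tape_measure below 0.1 N and linear speed of tape_measure below 0.02 m/s and angular speed of tape_measure below 0.2 rad/s), for 0.2 s.
2. the lid is in its way and is pushed home firmly (pressed against the way with more than 8 N) (x of lid in the frame of box_way between -0.004 and 0.003 m and y of lid in the frame of box_way between -0.003 and 0.003 m and z of lid in the frame of box_way between -0.002 and 0.002 m and angle between the x axis of lid and the x axis of box_way, either way round below 0.05 rad and angle between the z axis of lid and the z axis of box_way, either way round below 0.05 rad and contact force between lid and box_way above 8 N), for 0.05 s.
At the end, for the whole second after the job is handed in: Tape measure upright (0.15 rad) on the box floor; lid in its way, at most 4 mm past or 3 mm short of home, within 3 mm across, 2 mm in height and 0.05 rad, and wedged (over 8 N between lid and way, which a firm push leaves locked in); both at rest (all of step 2 and x of tape_measure in the frame of kit_box between -0.062 and 0.062 m and y of tape_measure in the frame of kit_box between -0.058 and 0.058 m and z of tape_measure in the frame of kit_box between 0 and 0.012 m and angle between tape_measure's own z axis and vertical below 0.15 rad and linear speed of each of tape_measure, lid below 0.02 m/s and angular speed of each of tape_measure, lid below 0.2 rad/s); the robot touches nothing.
It fails at once if the tan mug is moved more than 25 mm or tipped (distance of mug_drainer from where it was at the start of the episode above 0.025 m or angle between mug_drainer's own z axis and vertical above 0.3 rad).
It fails at once if the spice jar is moved more than 25 mm or tipped (distance of cinnamon_jar from where it was at the start of the episode above 0.025 m or angle between cinnamon_jar's own z axis and vertical above 0.3 rad).
It fails at once if the white mug is moved more than 25 mm or tipped (distance of mug_tea from where it was at the start of the episode above 0.025 m or angle between mug_tea's own z axis and vertical above 0.3 rad).
It also fails if it takes over 56 s, if anything falls off the work surface, if the arm or the gripper's body presses on something with over 40 N, if the wrist force passes 120 N, or if a joint passes its speed limit or range.

## Working session

There is one attempt and no reset: what is moved stays moved. The work goes in short steps, Python scripts to look and compute and a tool call to move; the robot and the scene stay as the last step left them, time stands still between calls to the robot, and variables do not carry over. Pictures are saved under pics/ and viewed, at most 10 in all, crops included, and the job is handed in when it is done.

Besides the shell and the picture viewer there is one more tool, called after "Call:" in YAML: its name, and indented under it one key for each argument. jog_arm: Moves the arm, as the interface text tells. Shifts and turns lie within -1 to 1; 1 stands for 200 mm of shift or pi rad of turn. Its arguments: {"type":"object","properties":{"linear":{"type":"array","items":{"type":"array","items":{"type":"number"}}},"twist":{"type":"array","items":{"type":"array","items":{"type":"number"}}},"fingers":{"type":"array","items":{"type":"number"}},"force":{"type":"number"}},"required":["linear","twist","fingers"]}

```bash
mkdir -p pics; ls; python3 - <<'E'
from cell import r
import cv2,numpy as np,pickle
o=r.get_obs();print(o)
D={}
for n in("side","top","wrist"):
    p=r.camera_params(n);im,d=r.get_image(n);D[n]=(im,d,p);print(n,np.round(p["position"]),np.round(p["orientation"],3).tolist(),p["camera_matrix"][0][0])
    cv2.imwrite(f"pics/{n}0.png",im)
pickle.dump(D,open("s0.pkl","wb"))
cv2.imwrite("pics/a0.png",cv2.resize(np.vstack([D["top"][0],D["side"][0]]),(450,600)) if 0 else cv2.resize(D["top"][0],(800,600)))
E
```

```text
pics
{'time_s': 0.0, 'joint_positions': array([-1.30248043e+00,  3.07552991e-01,  1.50763246e+00,  7.66886076e-06,
        1.32841670e+00, -7.34897313e-02]), 'dq': array([ 1.34820524e-03, -1.34410569e-03,  1.48676266e-03, -1.32099175e-03,
       -2.00445327e-03,  4.03172799e-06]), 'effort': array([ 1.37109360e-03, -4.57540154e+01, -2.51912534e+01,  6.64779259e-05,
        1.32977060e-02,  4.38932602e-06]), 'position': array([ 192.54324   , -541.10450475,  241.40792579]), 'tcp_rot': array([[ 9.42151635e-01,  3.35186545e-01, -5.25555648e-04],
       [ 3.35186922e-01, -9.42149651e-01,  1.93956936e-03],
       [ 1.54965483e-04, -2.00352782e-03, -9.99997981e-01]]), 'wrist_force': array([ 0.14229215, -0.03457837, -0.21982233]), 'wrist_torque': array([3.19995715e-02, 6.36024469e-05, 2.97943711e-02]), 'finger_force': 0.0, 'gripper_width': 85.80975833138538}
side [1011. -881.  819.] [[0.905, 0.252, -0.343], [0.425, -0.502, 0.753], [0.018, -0.827, -0.562]] 442.32891802730717
top [ 341.  106. 1311.] [[-0.009, -0.985, 0.175], [-1.0, 0.008, -0.005], [0.003, -0.175, -0.985]] 439.24925183916883
wrist [ 260. -518.  374.] [[0.336, -0.904, -0.263], [-0.942, -0.323, -0.093], [-0.001, 0.279, -0.96]] 335.98408989856404
```

View pics/a0.png

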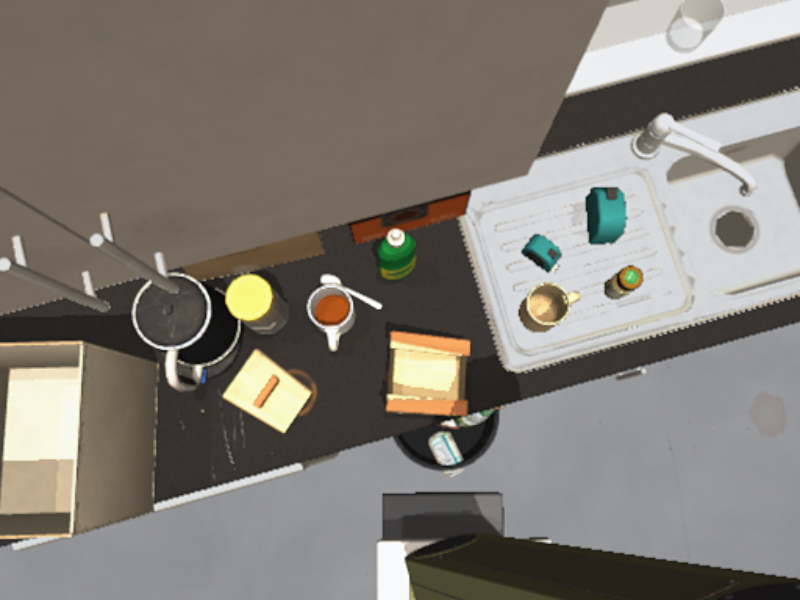

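View pics/side0.png

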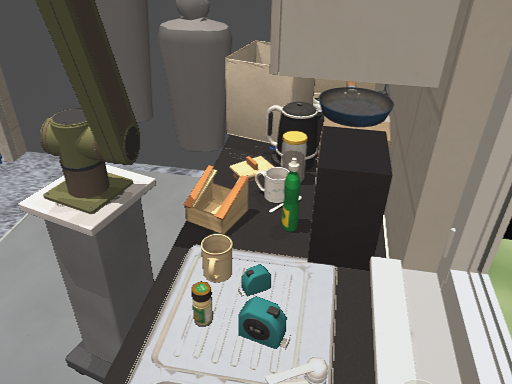

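The top view (800 px scale) shows the small teal tape at (543,252) and a large one at (606,215). The tan mug is at (548,305), the jar at (627,280), the box with orange rails at (428,373), the lid at (267,390) with its rib, the white mug at (331,308) and the kettle at (180,330). The smaller teal object, (543,252), fits the tape_measure description.

```bash
cat > h.py <<'E'
import numpy as np,cv2,pickle
def cloud(d,p):
    K=np.array(p["camera_matrix"]);v,u=np.mgrid[:d.shape[0],:d.shape[1]]
    P=np.stack([(u-K[0,2])/K[0,0]*d,(v-K[1,2])/K[1,1]*d,d],-1)
    W=P@np.array(p["orientation"]).T+np.array(p["position"]);W[d<=0]=np.nan
    return W
def proj(X,p):
    K=np.array(p["camera_matrix"]);c=(np.atleast_2d(X)-p["position"])@np.array(p["orientation"]);c=c@K.T
    return c[:,:2]/c[:,2:]
def snap(n):
    from cell import r
    p=r.camera_params(n);im,d=r.get_image(n);return im,d,p
E
python3 - <<'E'
from h import *
D=pickle.load(open("s0.pkl","rb"))
im,d,p=D["top"];W=cloud(d,p)
s=0.64
for nm,(u,v) in dict(tape=(543,252),big=(606,215),mug=(548,305),jar=(627,280),boxL=(392,373),boxR=(464,377),railTL=(395,340),railTR=(466,347),railBL=(392,406),railBR=(464,407),floor=(428,375),lid=(245,385),rib=(267,390),lid2=(290,405),tea=(331,308),bottle=(396,238),kett=(172,310),drain=(500,280),work=(350,400),jar2=(250,297)).items():
    print(nm,np.round(W[int(v*s),int(u*s)]))
hsv=cv2.cvtColor(im,cv2.COLOR_BGR2HSV)
for n in("top","side"):
    im,d,p=D[n];W=cloud(d,p);hsv=cv2.cvtColor(im,cv2.COLOR_BGR2HSV)
    m=cv2.inRange(hsv,(80,100,40),(95,255,255));k,l,st,c=cv2.connectedComponentsWithStats(m)
    for i in range(1,k):
        if st[i,4]>50:
            q=W[l==i];print(n,"teal",st[i],np.round(np.nanmin(q,0)),np.round(np.nanmax(q,0)))
            if st[i,4]<1500 : 
                t=q[q[:,2]>np.nanmax(q[:,2])-12][:,:2].astype(np.float32);print(cv2.minAreaRect(t),len(t))
E
```

```text
tape [ 677. -156.   61.]
big [ 740. -269.   91.]
mug [ 585. -171.   10.]
jar [ 612. -296.  106.]
boxL [454. 130.  59.]
boxR [444.  -1.  58.]
railTL [504. 123. 129.]
railTR [497.  -7.  68.]
railBL [391. 129. 126.]
railBR [390.   1.  66.]
floor [452.  63.   2.]
lid [437. 409.   9.]
rib [425. 360.  46.]
lid2 [398. 322.  10.]
tea [580. 246.  24.]
bottle [658. 118. 228.]
kett [543. 479. 223.]
drain [638. -84.  -1.]
work [406. 208.   3.]
jar2 [574. 367. 163.]
top teal [376 120  25  36 705] [ 706. -307.    9.] [ 816. -256.   96.]
((752.7874755859375, -281.4291076660156), (64.34135437011719, 50.45240020751953), 0.5459140539169312) 300
top teal [335 150  24  23 245] [ 652. -191.   14.] [ 716. -126.   68.]
((683.2421264648438, -160.84063720703125), (51.95729446411133, 36.07160186767578), 49.07319259643555) 156
side teal [242 264  29  32 635] [ 655. -199.    5.] [ 719. -129.   66.]
((686.5429077148438, -162.02032470703125), (51.95576858520508, 38.550086975097656), 60.838741302490234) 189
side teal [ 239  296   48   52 1279] [ 711. -312.    5.] [ 807. -256.   94.]
((754.65234375, -284.9310302734375), (66.64892578125, 54.61772537231445), 4.475492000579834) 507
```

Call:
jog_arm:
  linear:
    - [0.154, 0.118, 0]
    - [0.154, 0.118, 0]
    - [0.154, 0.118, 0]
    - [0.154, 0.118, 0]
    - [0.154, 0.118, 0]
    - [0.154, 0.118, 0]
    - [0.154, 0.118, 0]
    - [0.154, 0.118, 0]
  twist:
    - [0, 0, 0.0246]
    - [0, 0, 0.0246]
    - [0, 0, 0.0246]
    - [0, 0, 0.0246]
    - [0, 0, 0.0246]
    - [0, 0, 0.0246]
    - [0, 0, 0.0246]
    - [0, 0, 0.0246]
  fingers: [1, 1, 1, 1, 1, 1, 1, 1]
  force: 40

```text
time_s: 0.82
position: [440.2, -351.4, 242.1]
tcp_rot: [[0.57, 0.821, -0.0], [0.821, -0.57, 0.0], [0.0, -0.0, -1.0]]
wrist_force: [-0.1, -1.4, 0.5]
gripper_width: 85.2
finger_force: 0.0
```

Call:
jog_arm:
  linear:
    - [0.154, 0.118, 0]
    - [0.154, 0.118, 0]
    - [0.154, 0.118, 0]
    - [0.154, 0.118, 0]
    - [0.154, 0.118, 0]
    - [0.154, 0.118, 0]
    - [0.154, 0.118, 0]
    - [0.154, 0.118, 0]
  twist:
    - [0, 0, 0]
    - [0, 0, 0]
    - [0, 0, 0]
    - [0, 0, 0]
    - [0, 0, 0]
    - [0, 0, 0]
    - [0, 0, 0]
    - [0, 0, 0]
  fingers: [1, 1, 1, 1, 1, 1, 1, 1]

```text
time_s: 1.48
position: [686.6, -162.6, 241.8]
tcp_rot: [[0.573, 0.819, -0.001], [0.819, -0.573, 0.0], [-0.0, -0.001, -1.0]]
wrist_force: [0.0, -1.3, 0.5]
gripper_width: 85.5
finger_force: 0.0
```

```bash
python3 - <<'E'
from h import *
from cell import r
o=r.get_obs();print(o["time_s"],o["position"],o["tcp_rot"].round(3).tolist(),o["gripper_width"])
im,d,p=snap("wrist");pickle.dump((im,d,p),open("w1.pkl","wb"))
W=cloud(d,p);hsv=cv2.cvtColor(im,cv2.COLOR_BGR2HSV)
m=cv2.inRange(hsv,(80,100,40),(95,255,255));k,l,st,c=cv2.connectedComponentsWithStats(m)
for i in range(1,k):
    if st[i,4]>150:
        q=W[l==i];print(st[i],np.round(np.nanmin(q,0)),np.round(np.nanmax(q,0)))
        for lo,hi in((5,100),(45,100),(30,50)):
            t=q[(q[:,2]>lo)&(q[:,2]<hi)][:,:2].astype(np.float32)
            if len(t)>20:print(lo,cv2.minAreaRect(t),len(t))
cv2.imwrite("pics/w1.png",im)
E
```

```text
1.4833 [ 686.59545038 -162.57154032  241.77057336] [[0.573, 0.819, -0.001], [0.819, -0.573, 0.0], [-0.0, -0.001, -1.0]] 85.50101248471769
[ 230  127   38   59 1628] [ 663. -185.   45.] [ 719. -127.   65.]
5 ((690.671875, -156.41305541992188), (55.1749267578125, 33.97621536254883), 51.77520751953125) 1619
45 ((690.671875, -156.41305541992188), (55.1749267578125, 33.97621536254883), 51.77520751953125) 1619
30 ((706.8861083984375, -137.64373779296875), (5.618475914001465, 29.1419734954834), 51.799400329589844) 82
[ 330  176   96   83 3547] [ 714. -308.   56.] [ 807. -180.  251.]
5 ((760.8811645507812, -281.8775329589844), (93.30455017089844, 51.3934440612793), 1.170684576034546) 3528
45 ((760.8811645507812, -281.8775329589844), (93.30455017089844, 51.3934440612793), 1.170684576034546) 3528
```

View pics/w1.png

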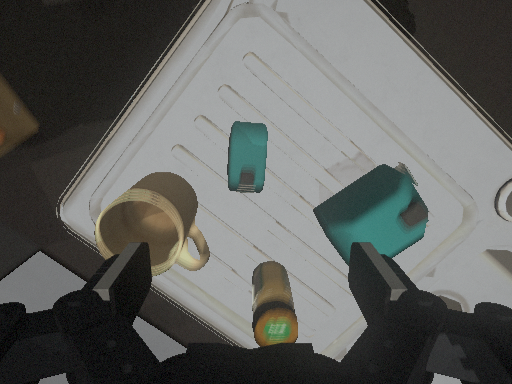

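The wrist view shows the small tape at (248,157), with its button end down at (246,182). The tan mug is at (148,225), the jar at (272,310) and the big tape at (375,215). So the smaller teal one at (248,157) is the target.

```bash
python3 - <<'E'
from h import *
im,d,p=pickle.load(open("w1.pkl","rb"));W=cloud(d,p)
cv2.imwrite("pics/c1.png",cv2.resize(im[110:280,80:310],None,fx=3,fy=3))
q=W[115:205,215:285].reshape(-1,3);q=q[q[:,2]>12]
a=np.radians(51.8);e=np.array([[np.cos(a),np.sin(a)],[np.sin(a),-np.cos(a)]])
for lo in(12,30,50):
    t=q[q[:,2]>lo];s=t[:,:2]@e.T;print(lo,len(t),np.percentile(s,[0,1,50,99,100],axis=0).round(1).tolist(),"ctr",((s.min(0)+s.max(0))/2)@e)
t=q[q[:,2]>50];
for i in np.linspace(0,1,1):
    s=t[:,:2]@e.T
    for b in range(int(s[:,0].min()),int(s[:,0].max()),8):
        k=(s[:,0]>=b)&(s[:,0]<b+8)
        if k.sum()>3:print(b,s[k,1].min().round(1),s[k,1].max().round(1),t[k,2].max().round(1))
M=W[165:280,90:215].reshape(-1,3);M=M[M[:,2]>30];print("mug",np.nanmin(M,0),np.nanmax(M,0))
z=W[:,:,2];print("board",np.nanmedian(z[60:110,230:300]))
E
```

```text
12 2537 [[255.2, 619.1], [265.7, 619.9], [305.5, 638.1], [332.3, 655.8], [332.5, 656.5]] ctr [ 682.9380095  -163.50117276]
30 2477 [[264.0, 619.1], [265.7, 619.9], [304.7, 638.1], [332.2, 655.8], [332.5, 656.5]] ctr [ 685.63902414 -160.06879541]
50 2123 [[272.0, 619.2], [273.6, 620.4], [302.9, 638.2], [327.6, 655.6], [329.0, 656.5]] ctr [ 687.07123458 -158.27946904]
271 620.8 655.5 66.6
279 620.8 656.2 66.9
287 619.2 656.1 66.5
295 619.2 656.0 64.7
303 619.4 656.3 64.6
311 620.6 655.8 64.7
319 620.8 656.5 61.0
327 622.6 655.2 52.2
mug [ 533.43793215 -218.84283144   30.00869149] [ 658.79807588 -114.40838191  277.63976535]
board -0.18300002523722014
```

View pics/c1.png

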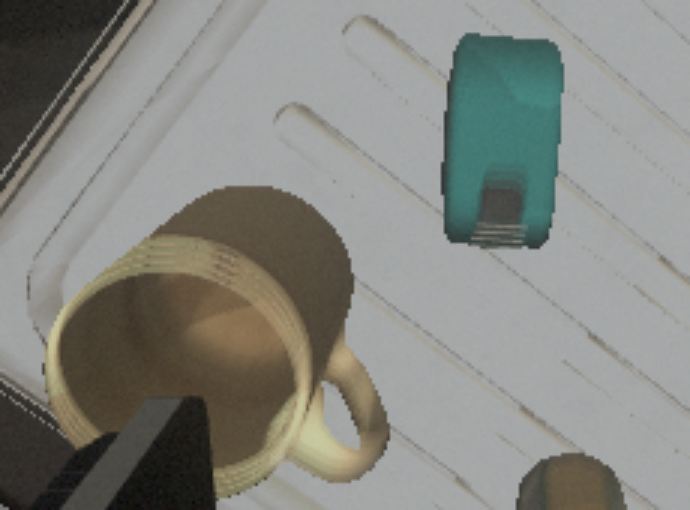

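The crop confirms the target: the small tape's top spans (448–560, 35–245) in the crop and it stands clear of the mug. Next I align over it, descend and grip.

Call:
jog_arm:
  linear:
    - [-0.005, 0.013, -0.18]
    - [0, 0, -0.18]
    - [0, 0, -0.18]
    - [0, 0, -0.18]
    - [0, 0, -0.15]
    - [0, 0, -0.09]
    - [0, 0, 0]
    - [0, 0, 0]
  twist:
    - [0, 0, -0.0178]
    - [0, 0, 0]
    - [0, 0, 0]
    - [0, 0, 0]
    - [0, 0, 0]
    - [0, 0, 0]
    - [0, 0, 0]
    - [0, 0, 0]
  fingers: [0.5, 0.5, 0.5, 0.5, 0.5, 0.5, 0.5, -0.4]

```text
time_s: 2.2
position: [683.3, -161.3, 48.8]
tcp_rot: [[0.618, 0.786, -0.004], [0.786, -0.618, 0.001], [-0.001, -0.003, -1.0]]
wrist_force: [0.7, 0.5, 0.7]
gripper_width: 53.2
finger_force: 0.0
```

Call:
jog_arm:
  linear:
    - [0, 0, 0]
    - [0, 0, 0]
    - [0, 0, 0]
    - [0, 0, 0]
    - [0, 0, 0]
    - [0, 0, 0]
  twist:
    - [0, 0, 0]
    - [0, 0, 0]
    - [0, 0, 0]
    - [0, 0, 0]
    - [0, 0, 0]
    - [0, 0, 0]
  fingers: [-1, -1, -1, -1, -1, -1]

```text
time_s: 2.7
position: [685.6, -161.9, 52.2]
tcp_rot: [[0.618, 0.786, 0.003], [0.786, -0.618, -0.001], [0.001, 0.003, -1.0]]
wrist_force: [-0.2, 0.5, 6.6]
gripper_width: 34.9
finger_force: 43.2
```

Call:
jog_arm:
  linear:
    - [0, 0, 0.05]
    - [0, 0, 0.15]
    - [0, 0, 0.2]
    - [0, 0, 0.2]
    - [-0.05, 0.03, 0.19]
    - [-0.12, 0.065, 0.15]
    - [-0.15, 0.08, 0.1]
    - [-0.17, 0.09, 0.05]
  twist:
    - [0, 0, 0]
    - [0, 0, 0]
    - [0, 0, 0]
    - [0, 0, 0]
    - [0, 0, 0]
    - [0, 0, 0]
    - [0, 0, 0]
    - [0, 0, 0]
  fingers: [-1, -1, -1, -1, -1, -1, -1, -1]

```text
time_s: 3.37
position: [587.8, -108.9, 272.1]
tcp_rot: [[0.619, 0.785, 0.007], [0.786, -0.619, -0.002], [0.003, 0.006, -1.0]]
wrist_force: [0.7, 0.4, -1.7]
gripper_width: 35.5
finger_force: 42.5
```

Call:
jog_arm:
  linear:
    - [-0.17, 0.09, 0]
    - [-0.17, 0.09, 0]
    - [-0.17, 0.09, 0]
    - [-0.15, 0.07, 0]
    - [-0.05, 0.05, 0]
    - [0, 0, 0]
  twist:
    - [0, 0, 0]
    - [0, 0, 0]
    - [0, 0, 0]
    - [0, 0, 0]
    - [0, 0, 0]
    - [0, 0, 0]
  fingers: [-1, -1, -1, -1, -1, -1]

```text
time_s: 3.87
position: [440.3, -28.5, 268.5]
tcp_rot: [[0.617, 0.787, -0.002], [0.787, -0.617, 0.001], [-0.0, -0.003, -1.0]]
wrist_force: [0.2, 0.6, -2.0]
gripper_width: 35.2
finger_force: 42.5
```

```bash
python3 - <<'E'
from h import *
from cell import r
o=r.get_obs();print(o["time_s"],o["position"],o["gripper_width"],o["finger_force"])
im,d,p=snap("wrist");pickle.dump((im,d,p),open("w2.pkl","wb"))
cv2.imwrite("pics/w2.png",im)
E
```

```text
3.8667 [440.30494248 -28.52762102 268.48657482] 35.16195274381153 42.489198222756386
```

View pics/w2.png

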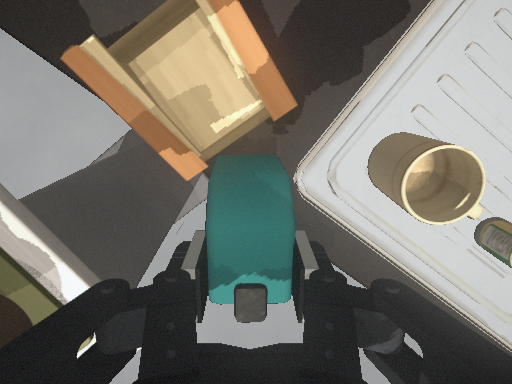

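The box is in view with its rails at (135,110) and (250,55), but the high end is cropped at the top edge. I back off for a full view.

Call:
jog_arm:
  linear:
    - [-0.06, -0.05, 0.15]
    - [-0.06, -0.05, 0.15]
    - [-0.03, -0.05, 0.1]
    - [0, 0, 0]
    - [0, 0, 0]
  twist:
    - [0, 0, 0]
    - [0, 0, 0]
    - [0, 0, 0]
    - [0, 0, 0]
    - [0, 0, 0]
  fingers: [-1, -1, -1, -1, -1]

```text
time_s: 4.33
position: [416.5, -61.6, 349.6]
tcp_rot: [[0.62, 0.785, 0.004], [0.785, -0.62, -0.001], [0.002, 0.004, -1.0]]
wrist_force: [-1.0, 0.1, -2.6]
gripper_width: 35.4
finger_force: 42.5
```

```bash
cat > fit.py <<'E'
from h import *
from scipy.optimize import least_squares
# fit box pose (x,y,yaw,z) from rail pixels of a cloud
def railmask(im):
    hsv=cv2.cvtColor(im,cv2.COLOR_BGR2HSV);return cv2.inRange(hsv,(5,120,90),(16,255,255))
def boxfit(Q,g=(450,62,np.radians(93),0)):
    # Q: rail-top points. way frame: rail top plane z=12; outer |y|=68
    t=np.radians(25)
    def way(v):
        c,s=np.cos(v[2]),np.sin(v[2]);R=np.array([[c,-s,0],[s,c,0],[0,0,1]])
        return R
    return way
E
python3 - <<'E'
from fit import *
from cell import r
o=r.get_obs();print(o["time_s"],o["position"])
out={}
for n in("wrist","top","side"):
    im,d,p=snap(n);out[n]=(im,d,p);W=cloud(d,p);m=railmask(im)
    k,l,st,c=cv2.connectedComponentsWithStats(m)
    for i in range(1,k):
        if st[i,4]>60:
            q=W[l==i];q=q[~np.isnan(q[:,0])];print(n,st[i],np.round(np.median(q,0)),q.min(0).round(),q.max(0).round())
pickle.dump(out,open("w3.pkl","wb"));cv2.imwrite("pics/w3.png",out["wrist"][0])
E
```

```text
4.3333 [416.47666741 -61.63433047 349.5691846 ]
wrist [ 225    0   60   81 1894] [501.  30.  83.] [484. -15.  -1.] [530.  79. 106.]
wrist [  95   11  116  122 2937] [391.  69.  97.] [356.  -7.  -3.] [402. 185. 129.]
top [225 125  75  31 676] [745.  72.  60.] [709. -13.   5.] [768. 200. 132.]
top [202 189  22  19 345] [576. 243.  27.] [548. 210.  21.] [605. 273.  34.]
top [249 212  52  16 438] [505.  51.  89.] [483. -14.  -5.] [538. 134. 131.]
top [163 240  15  21 110] [425. 360.  37.] [395. 342.   7.] [454. 387.  43.]
top [190 245  13  21  63] [404. 283.  -0.] [381. 274.  -5.] [439. 308.   6.]
top [247 255  53  11 467] [390.  58.  92.] [376. -14.  -1.] [407. 141. 133.]
side [246 156  12  14  95] [424. 354.  33.] [373. 338.   3.] [451. 441.  42.]
side [184 165  30  43 291] [390.  52.  89.] [284.  -8.  -3.] [401. 323. 131.]
side [214 176  35  44 454] [505.  49.  88.] [415. -15.  -0.] [519. 303. 129.]
```

View pics/w3.png

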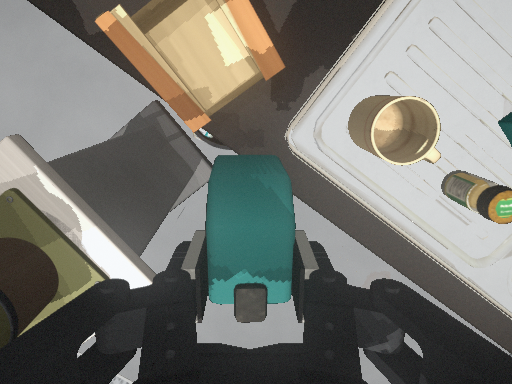

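The wrist view shows both rails, at (155,70) and (255,35). The top edge still crops the high end a little, so I fit the rail model to all three depth clouds.

```bash
cat > fit.py <<'E'
from h import *
from scipy.optimize import least_squares
T=np.radians(25);Rw=np.array([[np.cos(T),0,-np.sin(T)],[0,1,0],[np.sin(T),0,np.cos(T)]])  # way axes in box
def mask(im,lo,hi,er=1):
    return cv2.erode(cv2.inRange(cv2.cvtColor(im,cv2.COLOR_BGR2HSV),lo,hi),np.ones((3,3)),iterations=er)>0
def hs(p,faces):  # faces (n,d): convex distance
    return np.max([(p@np.array(n)-d)/np.linalg.norm(n) for n,d in faces],0)
def rails(p):
    tn=np.tan(np.pi/6);D=[]
    for s in(1,-1):
        q=p*[1,s,1]
        D.append(hs(q,[((1,0,0),76),((-1,0,0),77),((0,0,1),12),((0,0,-1),0),((0,1,0),68),((.07,-1,-tn),-52.7)]))
    return np.min(D,0)
def lidd(p):
    tn=7/12
    a=hs(p,[((1,0,0),67.5),((-1,0,0),67.5),((0,0,1),12),((0,0,-1),0),((-.07,1,tn),52.7),((-.07,-1,tn),52.7)])
    b=hs(p,[((1,0,0),7),((-1,0,0),7),((0,0,1),38),((0,0,-1),-12),((0,1,0),32),((0,-1,0),32)])
    return np.minimum(a,b)
def yawR(a):return np.array([[np.cos(a),-np.sin(a),0],[np.sin(a),np.cos(a),0],[0,0,1]])
def fit(W,fun,g,rad=12):
    for k in range(4):
        f=lambda v:fun((W-[v[0],v[1],v[3]])@yawR(v[2]))
        S=W[np.abs(f(g))<(rad*(3 if k==0 else 1))]
        s=least_squares(lambda v:fun((S-[v[0],v[1],v[3]])@yawR(v[2])),g,x_scale=[1,1,.02,1],loss="soft_l1");g=s.x
    return g,len(S),np.abs(s.fun).mean() if 0 else np.median(np.abs(s.fun))
boxd=lambda p:rails((p-[0,0,84])@Rw)
E
python3 - <<'E'
from fit import *
out=pickle.load(open("w3.pkl","rb"));w2=pickle.load(open("w2.pkl","rb"))
for n,(im,d,p) in list(out.items())+[("w2",w2)]:
    W=cloud(d,p)[mask(im,(5,110,60),(17,255,255))];W=W[~np.isnan(W[:,0])&(W[:,2]>45)&(W[:,2]<140)]
    W=W[(np.abs(W[:,0]-450)<90)&(np.abs(W[:,1]-62)<90)]
    g,k,e=fit(W,boxd,(450,62,np.radians(93),0));print(n,g[:2].round(1),np.degrees(g[2]).round(2),g[3].round(1),k,e.round(2))
for n in("top","side"):
    im,d,p=out[n];W=cloud(d,p).reshape(-1,3);c=W[(np.abs(W[:,0]-424)<110)&(np.abs(W[:,1]-360)<110)&(W[:,2]>7)&(W[:,2]<45)]
    for a in(30,55,75):
        g,k,e=fit(c,lidd,(424,360,np.radians(a),0),8);print(n,"lid",g[:2].round(1),np.degrees(g[2]).round(2),g[3].round(1),k,e.round(2))
E
```

```text
wrist [449.1  64.4] 86.18 0.3 4192 0.5
top [450.5  64.4] 86.81 0.7 701 1.37
side [445.   65.5] 86.19 1.3 490 1.18
w2 [449.7  64.6] 86.24 0.4 6885 0.46
top lid [421.4 362.1] 55.96 -0.1 1480 1.53
top lid [421.4 362.2] 55.95 -0.1 1480 1.53
top lid [421.4 362.2] 55.95 -0.1 1480 1.53
side lid [420.8 362.5] 55.86 1.0 532 1.17
side lid [420.8 362.5] 55.86 1.0 532 1.17
side lid [420.8 362.5] 55.88 1.0 532 1.17
```

Call:
jog_arm:
  linear:
    - [0.02, 0.09, -0.06]
    - [0.02, 0.09, -0.06]
    - [0.02, 0.09, -0.06]
    - [0.02, 0.09, -0.06]
    - [0.02, 0.09, -0.06]
    - [0.02, 0.09, -0.06]
    - [0.02, 0.09, -0.06]
    - [0.023, 0.091, -0.06]
  twist:
    - [0, 0, -0.0385]
    - [0, 0, -0.0385]
    - [0, 0, -0.0385]
    - [0, 0, -0.0385]
    - [0, 0, -0.0385]
    - [0, 0, -0.0385]
    - [0, 0, -0.0385]
    - [0, 0, -0.0385]
  fingers: [-1, -1, -1, -1, -1, -1, -1, -1]

```text
time_s: 5.15
position: [446.4, 85.0, 250.0]
tcp_rot: [[0.998, -0.069, -0.003], [-0.069, -0.998, -0.0], [-0.003, 0.0, -1.0]]
wrist_force: [-0.0, -0.1, -1.5]
gripper_width: 34.8
finger_force: 42.4
```

Call:
jog_arm:
  linear:
    - [0, 0, 0]
    - [0, 0, 0]
    - [0, 0, 0]
  twist:
    - [0, 0, 0]
    - [0, 0, 0]
    - [0, 0, 0]
  fingers: [-1, -1, -1]

```text
time_s: 5.4
position: [446.7, 83.6, 251.4]
tcp_rot: [[0.998, -0.06, -0.002], [-0.06, -0.998, -0.001], [-0.002, 0.001, -1.0]]
wrist_force: [-0.4, 0.2, -1.8]
gripper_width: 35.0
finger_force: 42.5
```

```bash
python3 - <<'E'
from fit import *
from cell import r
o=r.get_obs();P=o["position"];R=o["tcp_rot"];print(o["time_s"],P,R.round(4).tolist())
im,d,p=snap("top");W=cloud(d,p)
m=mask(im,(80,100,40),(95,255,255),0);q=W[m];q=q[(np.abs(q[:,0]-450)<80)&(np.abs(q[:,1]-82)<80)]
print("tape top view",len(q),q.min(0),q.max(0)) if len(q) else print("hidden")
im,d,p=snap("wrist");W=cloud(d,p)
m=mask(im,(80,100,40),(95,255,255),1);q=(W[m]-P)@R;q=q[(np.abs(q[:,:2])<60).all(1)&(q[:,2]<120)]
print("tape in tool",q.min(0),q.max(0))
pickle.dump((im,d,p),open("w4.pkl","wb"))
E
```

```text
5.4 [446.73933425  83.60268998 251.44128958] [[0.9982, -0.0605, -0.0022], [-0.0605, -0.9982, -0.0007], [-0.0022, 0.0009, -1.0]]
tape top view 40 [408.65150819  71.16187191 235.27383966] [421.95342412 100.92563679 394.85522203]
tape in tool [-15.29355323 -15.82136016 -13.73470936] [36.8777291  18.27410387 15.50575156]
```

Call:
jog_arm:
  linear:
    - [0.008, -0.005, -0.15]
    - [0, 0, -0.18]
    - [0, 0, -0.18]
    - [0, 0, -0.15]
    - [0, 0, -0.12]
    - [0, 0, -0.08]
    - [0, 0, -0.06]
    - [0, 0, -0.03]
  twist:
    - [0, 0, -0.0018]
    - [0, 0, 0]
    - [0, 0, 0]
    - [0, 0, 0]
    - [0, 0, 0]
    - [0, 0, 0]
    - [0, 0, 0]
    - [0, 0, 0]
  fingers: [-1, -1, -1, -1, -1, -1, -1, -1]

```text
time_s: 6.17
position: [448.4, 81.8, 61.3]
tcp_rot: [[0.998, -0.07, -0.001], [-0.07, -0.998, -0.0], [-0.001, 0.0, -1.0]]
wrist_force: [-0.3, -0.5, -1.9]
gripper_width: 35.1
finger_force: 42.5
```

Call:
jog_arm:
  linear:
    - [0, 0, 0]
    - [0, 0, 0]
    - [0, 0, 0]
  twist:
    - [0, 0, 0]
    - [0, 0, 0]
    - [0, 0, 0]
  fingers: [-1, -1, -1]

```text
time_s: 6.42
position: [449.8, 82.5, 63.3]
tcp_rot: [[0.998, -0.069, 0.002], [-0.069, -0.998, 0.0], [0.002, -0.0, -1.0]]
wrist_force: [0.1, -0.4, -2.1]
gripper_width: 35.5
finger_force: 42.5
```

Free so far, so I ease down to contact.

Call:
jog_arm:
  linear:
    - [0, 0, -0.01]
    - [0, 0, -0.008]
    - [0, 0, -0.005]
    - [0, 0, 0]
  twist:
    - [0, 0, 0]
    - [0, 0, 0]
    - [0, 0, 0]
    - [0, 0, 0]
  fingers: [-1, -1, -1, -1]

```text
time_s: 6.75
position: [449.7, 83.0, 59.5]
tcp_rot: [[0.998, -0.069, 0.003], [-0.069, -0.998, 0.001], [0.003, -0.001, -1.0]]
wrist_force: [-2.6, 1.0, 12.4]
gripper_width: 35.3
finger_force: 42.9
```

Call:
jog_arm:
  linear:
    - [0, 0, 0]
    - [0, 0, 0]
    - [0, 0, 0]
    - [0, 0, 0]
    - [0, 0, 0.05]
    - [0, 0, 0.15]
    - [0, 0, 0.2]
    - [0, 0, 0.2]
  twist:
    - [0, 0, 0]
    - [0, 0, 0]
    - [0, 0, 0]
    - [0, 0, 0]
    - [0, 0, 0]
    - [0, 0, 0]
    - [0, 0, 0]
    - [0, 0, 0]
  fingers: [0.15, 0.15, 0.15, 0.15, 0.15, 0.15, 0.15, 0.15]

```text
time_s: 7.42
position: [447.4, 82.5, 178.0]
tcp_rot: [[0.998, -0.069, -0.004], [-0.069, -0.998, -0.0], [-0.004, 0.001, -1.0]]
wrist_force: [1.7, 0.6, -0.4]
gripper_width: 49.4
finger_force: 0.0
```

Call:
jog_arm:
  linear:
    - [0, 0, 0.2]
    - [0, 0, 0.15]
    - [0, 0, 0]
    - [0, 0, 0]
  twist:
    - [0, 0, 0]
    - [0, 0, 0]
    - [0, 0, 0]
    - [0, 0, 0]
  fingers: [0.15, 0.15, 0.15, 0.15]

```text
time_s: 7.75
position: [450.0, 82.8, 249.7]
tcp_rot: [[0.998, -0.069, 0.005], [-0.069, -0.998, 0.0], [0.005, -0.001, -1.0]]
wrist_force: [-1.0, -1.3, -0.2]
gripper_width: 49.4
finger_force: 0.0
```

```bash
python3 - <<'E'
from fit import *
from cell import r
o=r.get_obs();print(o["time_s"],o["position"],o["joint_positions"].round(3))
im,d,p=snap("wrist");W=cloud(d,p);pickle.dump((im,d,p),open("w5.pkl","wb"))
m=mask(im,(80,100,40),(95,255,255),1);q=(W[m]-[449.5,64.5,.3])@yawR(np.radians(86.2));q=q[q[:,2]<100]
print(np.nanmin(q,0),np.nanmax(q,0));t=q[q[:,2]>55];print(cv2.minAreaRect(t[:,:2].astype(np.float32)),np.percentile(t,[1,99],axis=0))
E
```

```text
7.75 [450.03567559  82.78665169 249.68097314] [0.09  0.132 1.727 0.    1.277 1.729]
[  3.58382985 -22.87081667  62.86732863] [33.70408193 19.32980101 71.72214426]
((10.224040985107422, -6.138275146484375), (25.13428497314453, 48.727996826171875), 35.31789779663086) [[  3.65345793 -22.70874105  65.21626337]
 [ 32.71134415  18.64345699  71.50533481]]
```

Call:
jog_arm:
  linear:
    - [0, 0.06, 0]
    - [-0.007, 0.067, 0]
    - [-0.007, 0.067, 0]
    - [-0.007, 0.067, 0]
    - [-0.007, 0.067, 0]
    - [-0.007, 0.067, 0]
    - [-0.007, 0.067, 0]
    - [-0.007, 0.067, 0]
  twist:
    - [0, 0, 0.037]
    - [0, 0, 0.037]
    - [0, 0, 0.037]
    - [0, 0, 0.037]
    - [0, 0, 0.037]
    - [0, 0, 0.037]
    - [0, 0, 0.037]
    - [0, 0, 0.037]
  fingers: [0.15, 0, 0, 0, 0, 0, 0, 0]
  force: 70

```text
time_s: 8.47
position: [437.3, 188.5, 245.1]
tcp_rot: [[0.648, 0.762, -0.005], [0.762, -0.648, -0.002], [-0.005, -0.003, -1.0]]
wrist_force: [-0.7, 0.7, -0.9]
gripper_width: 42.7
finger_force: 0.0
```

Call:
jog_arm:
  linear:
    - [-0.007, 0.067, 0]
    - [-0.007, 0.067, 0]
    - [-0.007, 0.067, 0]
    - [-0.007, 0.067, 0]
    - [-0.007, 0.067, 0]
    - [-0.007, 0.067, 0]
    - [-0.007, 0.067, 0]
    - [-0.007, 0.067, 0]
  twist:
    - [0, 0, 0.037]
    - [0, 0, 0.037]
    - [0, 0, 0.037]
    - [0, 0, 0.037]
    - [0, 0, 0.037]
    - [0, 0, 0.037]
    - [0, 0, 0.037]
    - [0, 0, 0.037]
  fingers: [0, 0, 0, 0, 0, 0, 0, 0]

```text
time_s: 9.13
position: [426.2, 295.5, 244.9]
tcp_rot: [[-0.224, 0.975, -0.005], [0.975, 0.224, -0.003], [-0.002, -0.005, -1.0]]
wrist_force: [0.4, 0.7, 0.1]
gripper_width: 42.5
finger_force: 0.0
```

Call:
jog_arm:
  linear:
    - [-0.007, 0.067, 0]
    - [-0.007, 0.067, 0]
    - [-0.007, 0.067, 0]
    - [-0.007, 0.067, 0]
    - [-0.007, 0.06, 0]
    - [0, 0, 0]
    - [0, 0, 0]
  twist:
    - [0, 0, 0.037]
    - [0, 0, 0.037]
    - [0, 0, 0.037]
    - [0, 0, 0.037]
    - [0, 0, 0.037]
    - [0, 0, 0.037]
    - [0, 0, 0.018]
  fingers: [0, 0, 0, 0, 0, 0, 0]

```text
time_s: 9.72
position: [419.3, 361.1, 244.6]
tcp_rot: [[-0.831, 0.557, -0.005], [0.557, 0.831, -0.003], [0.002, -0.005, -1.0]]
wrist_force: [0.3, -0.1, -0.3]
gripper_width: 42.6
finger_force: 0.0
```

```bash
python3 - <<'E'
from fit import *
from cell import r
o=r.get_obs();R=o["tcp_rot"];print(o["time_s"],o["position"],np.degrees(np.arctan2(R[1,0],R[0,0])),o["joint_positions"].round(2),o["gripper_width"])
im,d,p=snap("wrist");W=cloud(d,p).reshape(-1,3);pickle.dump((im,d,p),open("w6.pkl","wb"))
cv2.imwrite("pics/w6.png",im)
c=W[(np.abs(W[:,0]-424)<100)&(np.abs(W[:,1]-360)<100)&(W[:,2]>6)&(W[:,2]<45)]
g,k,e=fit(c,lidd,(421,362,np.radians(55.9),0),8);print("lid",g[:2].round(1),np.degrees(g[2]).round(2),g[3].round(1),k,e.round(2))
im,d,p=pickle.load(open("w3.pkl","rb"))["top"];W=cloud(d,p).reshape(-1,3)
k=W[(W[:,2]>60)&(W[:,2]<240)&(W[:,1]>250)&(np.hypot(W[:,0]-421,W[:,1]-362)<140)]
dd=np.hypot(k[:,0]-421,k[:,1]-362);i=np.argsort(dd)[:3];print(dd[i],k[i])
E
```

```text
9.7167 [419.32545963 361.12951867 244.63032667] 146.17339054473356 [ 0.63  0.28  1.54  0.    1.33 -0.35] 42.55276325982993
lid [422.9 363.9] 55.94 0.9 10711 0.48
[97.45710306 97.71568758 99.63290419] [[484.71677807 435.74319717  60.33791824]
 [481.85633097 438.45170096  60.47790563]
 [488.77983644 435.02471752  74.60306868]]
```

View pics/w6.png

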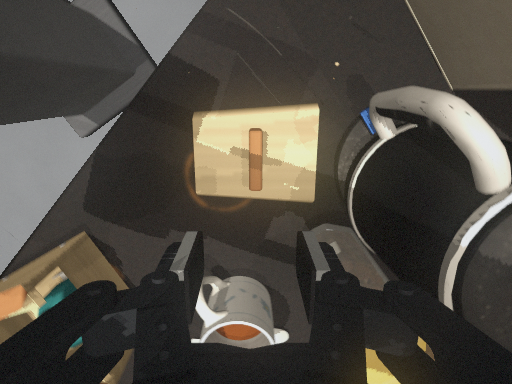

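The lid lies at (255,155) with its rib at (256,160). The narrow end is on the left, towards the box, and the kettle handle at (440,120) is clear. Now I descend and grip the rib.

Call:
jog_arm:
  linear:
    - [0.016, 0.011, -0.15]
    - [0, 0, -0.2]
    - [0, 0, -0.2]
    - [0, 0, -0.2]
    - [0, 0, -0.15]
    - [0, 0, -0.1]
    - [0, 0, -0.06]
    - [0, 0, -0.01]
  twist:
    - [0, 0, 0]
    - [0, 0, 0]
    - [0, 0, 0]
    - [0, 0, 0]
    - [0, 0, 0]
    - [0, 0, 0]
    - [0, 0, 0]
    - [0, 0, 0]
  fingers: [0, 0, 0, 0, 0, 0, 0, 0]

```text
time_s: 10.43
position: [420.6, 360.9, 29.1]
tcp_rot: [[-0.826, 0.563, -0.008], [0.563, 0.826, -0.006], [0.003, -0.009, -1.0]]
wrist_force: [0.5, -1.1, 0.3]
gripper_width: 42.7
finger_force: 0.0
```

Call:
jog_arm:
  linear:
    - [0, 0, 0]
    - [0, 0, 0]
    - [0, 0, 0]
  twist:
    - [0, 0, 0]
    - [0, 0, 0]
    - [0, 0, 0]
  fingers: [0, 0, 0]

```text
time_s: 10.68
position: [424.5, 363.8, 34.4]
tcp_rot: [[-0.827, 0.562, 0.001], [0.562, 0.827, 0.001], [-0.0, 0.001, -1.0]]
wrist_force: [-0.2, -0.2, -0.1]
gripper_width: 42.9
finger_force: 0.0
```

Call:
jog_arm:
  linear:
    - [-0.006, 0, -0.03]
    - [0, 0, 0]
    - [0, 0, 0]
    - [0, 0, 0]
    - [0, 0, 0]
    - [0, 0, 0]
    - [0, 0, 0]
    - [0, 0, 0]
  twist:
    - [0, 0, 0]
    - [0, 0, 0]
    - [0, 0, 0]
    - [0, 0, 0]
    - [0, 0, 0]
    - [0, 0, 0]
    - [0, 0, 0]
    - [0, 0, 0]
  fingers: [0, 0, -1, -1, -1, -1, -1, -1]
  force: 80

```text
time_s: 11.35
position: [423.0, 363.7, 28.4]
tcp_rot: [[-0.827, 0.562, 0.001], [0.562, 0.827, 0.001], [-0.0, 0.001, -1.0]]
wrist_force: [-0.7, -1.5, 5.8]
gripper_width: 12.1
finger_force: 80.7
```

Call:
jog_arm:
  linear:
    - [0, 0, 0]
    - [0, 0, 0]
    - [0, 0, 0]
  twist:
    - [0, 0, 0]
    - [0, 0, 0]
    - [0, 0, 0]
  fingers: [-1, -1, -1]

```text
time_s: 11.6
position: [422.9, 363.6, 28.4]
tcp_rot: [[-0.827, 0.562, 0.001], [0.562, 0.827, 0.001], [-0.0, 0.001, -1.0]]
wrist_force: [-1.1, 0.1, 6.6]
gripper_width: 12.4
finger_force: 80.7
```

Call:
jog_arm:
  linear:
    - [0, 0, 0.05]
    - [0, 0, 0.15]
    - [0, 0, 0.2]
    - [0, 0, 0.2]
    - [0, 0, 0.2]
    - [0.01, -0.05, 0.1]
    - [0.02, -0.07, 0.05]
    - [0.02, -0.08, 0]
  twist:
    - [0, 0, 0]
    - [0, 0, 0]
    - [0, 0, 0.0282]
    - [0, 0, 0.0282]
    - [0, 0, 0.0282]
    - [0, 0, 0.0282]
    - [0, 0, 0.0282]
    - [0, 0, 0.0282]
  fingers: [-1, -1, -1, -1, -1, -1, -1, -1]

```text
time_s: 12.27
position: [434.1, 324.5, 221.5]
tcp_rot: [[-0.998, 0.06, 0.006], [0.06, 0.998, 0.004], [-0.006, 0.004, -1.0]]
wrist_force: [0.9, -0.9, -2.6]
gripper_width: 12.2
finger_force: 79.8
```

Call:
jog_arm:
  linear:
    - [0.021, -0.1, 0]
    - [0.021, -0.11, 0]
    - [0.021, -0.11, 0]
    - [0.021, -0.11, 0]
    - [0.021, -0.11, 0]
    - [0.021, -0.1, 0]
    - [0, 0, 0]
    - [0, 0, 0]
  twist:
    - [0.0277, -0.0018, 0]
    - [0.0277, -0.0018, 0]
    - [0.0277, -0.0018, 0]
    - [0.0277, -0.0018, 0]
    - [0.0277, -0.0018, 0]
    - [0, 0, 0]
    - [0, 0, 0]
    - [0, 0, 0]
  fingers: [-1, -1, -1, -1, -1, -1, -1, -1]

```text
time_s: 12.93
position: [458.1, 193.9, 217.6]
tcp_rot: [[-0.998, 0.063, 0.028], [0.069, 0.905, 0.421], [0.001, 0.422, -0.907]]
wrist_force: [-0.1, -0.2, -2.8]
gripper_width: 12.2
finger_force: 79.9
```

Call:
jog_arm:
  linear:
    - [0, 0, 0]
    - [0, 0, 0]
    - [0, 0, 0]
  twist:
    - [0, 0, 0]
    - [0, 0, 0]
    - [0, 0, 0]
  fingers: [-1, -1, -1]

```text
time_s: 13.18
position: [457.4, 196.6, 217.8]
tcp_rot: [[-0.998, 0.057, 0.026], [0.063, 0.905, 0.422], [0.0, 0.422, -0.906]]
wrist_force: [0.8, -0.3, -2.5]
gripper_width: 12.3
finger_force: 79.9
```

```bash
cat > meas.py <<'E'
from fit import *
from scipy.spatial.transform import Rotation as Ro
from cell import r
B=np.array([449.5,64.5,.3]);RB=yawR(np.radians(86.2));RW=RB@Rw;OW=B+RB@[0,0,84]
C=np.array([[0,1,0],[1,0,0],[0,0,-1.]])  # lid axes in tool (columns)
def look(tag):
    o=r.get_obs();P=o["position"];R=o["tcp_rot"]
    im,d,p=snap("wrist");W=cloud(d,p).reshape(-1,3);W=W[~np.isnan(W[:,0])];pickle.dump((im,d,p,P,R),open(tag+".pkl","wb"))
    cv2.imwrite(f"pics/{tag}.png",im)
    RL=R@C;q=(W-P)@RL+[0,0,28.4]
    c=q[(np.abs(q[:,0])<72)&(np.abs(q[:,1])<62)&(q[:,2]>3)&(q[:,2]<18)]
    def f(v):return lidd((c-v[:3])@Ro.from_rotvec(v[3:]).as_matrix())
    c=c[np.abs(f(np.zeros(6)))<6]
    s=least_squares(f,np.zeros(6),loss="soft_l1",x_scale=[1,1,1,.02,.02,.02]);v=s.x
    print(o["time_s"],"tcp",P.round(1),"F",o["wrist_force"].round(1),"n",len(c),np.median(abs(s.fun)).round(2))
    print("lid in hand",v[:3].round(2),np.degrees(v[3:]).round(2))
    Lo=P+RL@(v[:3]-[0,0,28.4]);RLd=RL@Ro.from_rotvec(v[3:]).as_matrix()
    for nm,a,b in(("meas",Lo,RLd),("nominal",P+RL@[0,0,-28.4],RL)):
        print(nm,"lid in way",(RW.T@(a-OW)).round(1),np.degrees(Ro.from_matrix(RW.T@b).as_rotvec()).round(2))
    w=(W-B)@RB;k=(w[:,2]>50)&(w[:,2]<135)&(np.abs(w[:,0])<80)&(np.abs(w[:,1])<75)
    m=mask(im,(5,110,60),(17,255,255)).reshape(-1)
    A=cloud(d,p).reshape(-1,3)[m];A=A[~np.isnan(A[:,0])&(np.linalg.norm(A-P,axis=1)>60)];A=A[(np.abs(A[:,0]-450)<90)&(np.abs(A[:,1]-62)<90)&(A[:,2]>50)]
    if len(A)>300:
        g,k,e=fit(A,boxd,(449.5,64.5,np.radians(86.2),.3));print("box",g[:2].round(1),np.degrees(g[2]).round(2),g[3].round(1),k,e.round(2))
    return RW
E
python3 -c "
from meas import *
RW=look('w7');print(RW.round(4).tolist(),r.get_obs()['joint_positions'].round(2))"
```

```text
13.1833 tcp [457.4 196.6 217.8] F [ 0.8 -0.3 -2.5] n 37044 0.37
lid in hand [-0.64  0.99  1.12] [0.   0.1  0.06]
meas lid in way [175.8   1.9  37.8] [0.09 0.12 0.24]
nominal lid in way [176.4   0.9  36.7] [0.09 0.02 0.17]
box [447.9  65.6] 86.28 0.9 4966 0.37
[[0.0601, -0.9978, -0.028], [0.9043, 0.0663, -0.4217], [0.4226, 0.0, 0.9063]] [ 0.01  0.19  1.84  0.48  1.13 -1.72]
```

View pics/w7.png

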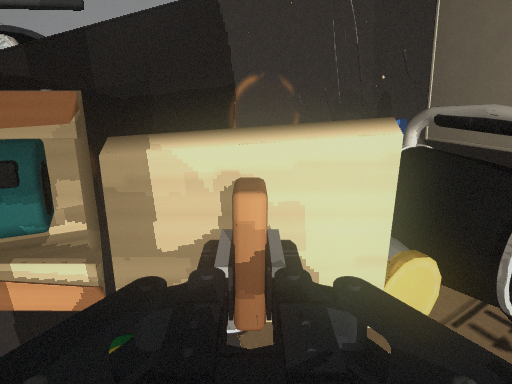

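The lid is held straight above the mouth, with its rib at (250,250). The box high end and the teal tape show at the left (20,180). Next I lower it in line with the way.

Call:
jog_arm:
  linear:
    - [0.003, -0.003, -0.05]
    - [0, 0, -0.06]
    - [0, 0, -0.05]
    - [0, 0, -0.035]
    - [0, 0, 0]
    - [0, 0, 0]
    - [0, 0, 0]
  twist:
    - [0, 0, -0.001]
    - [0, 0, 0]
    - [0, 0, 0]
    - [0, 0, 0]
    - [0, 0, 0]
    - [0, 0, 0]
    - [0, 0, 0]
  fingers: [-1, -1, -1, -1, -1, -1, -1]

```text
time_s: 13.82
position: [458.8, 195.0, 178.8]
tcp_rot: [[-0.998, 0.062, 0.029], [0.068, 0.904, 0.422], [0.0, 0.423, -0.906]]
wrist_force: [0.2, -0.2, -2.4]
gripper_width: 11.8
finger_force: 79.8
```

```bash
python3 -c "
from meas import *
look('w8')"
```

```text
13.8167 tcp [458.8 195.  178.8] F [ 0.2 -0.2 -2.4] n 37032 0.38
lid in hand [-0.5   0.98  1.14] [-0.01  0.1   0.05]
meas lid in way [158.    0.3   3.1] [-0.06  0.11 -0.06]
nominal lid in way [158.5  -0.6   2. ] [-0.05  0.01 -0.11]
box [447.6  65.5] 86.22 0.9 4393 0.35
```

Call:
jog_arm:
  linear:
    - [-0.006, -0.05, -0.023]
    - [-0.003, -0.05, -0.023]
    - [-0.003, -0.05, -0.023]
    - [-0.003, -0.05, -0.023]
    - [-0.003, -0.05, -0.023]
    - [-0.003, -0.05, -0.023]
    - [-0.003, -0.05, -0.023]
    - [0, 0, 0]
  twist:
    - [0, 0, 0]
    - [0, 0, 0]
    - [0, 0, 0]
    - [0, 0, 0]
    - [0, 0, 0]
    - [0, 0, 0]
    - [0, 0, 0]
    - [0, 0, 0]
  fingers: [-1, -1, -1, -1, -1, -1, -1, -1]

```text
time_s: 14.53
position: [454.2, 123.4, 146.3]
tcp_rot: [[-0.998, 0.063, 0.03], [0.07, 0.905, 0.42], [-0.0, 0.421, -0.907]]
wrist_force: [-0.2, -0.2, -3.2]
gripper_width: 12.2
finger_force: 79.8
```

Call:
jog_arm:
  linear:
    - [0, 0, 0]
    - [0, 0, 0]
    - [0, 0, 0]
  twist:
    - [0, 0, 0]
    - [0, 0, 0]
    - [0, 0, 0]
  fingers: [-1, -1, -1]

```text
time_s: 14.78
position: [454.0, 125.3, 147.0]
tcp_rot: [[-0.998, 0.061, 0.029], [0.068, 0.904, 0.422], [-0.001, 0.423, -0.906]]
wrist_force: [-1.2, 0.5, -2.6]
gripper_width: 12.3
finger_force: 79.8
```

```bash
python3 -c "
from meas import *
look('w9')"
```

```text
14.7833 tcp [454.  125.3 147. ] F [-1.2  0.5 -2.6] n 37171 0.38
lid in hand [-0.89  0.95  1.14] [-0.    0.09  0.01]
meas lid in way [80.9  0.4  3.8] [-0.09  0.09 -0.07]
nominal lid in way [81.7 -0.5  2.7] [-0.09  0.   -0.08]
box [447.7  64.8] 86.17 0.5 13263 0.41
```

View pics/w9.png

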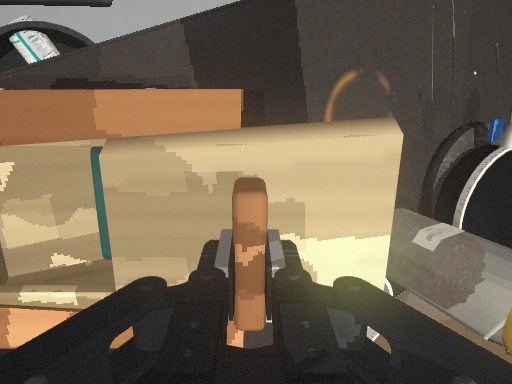

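The narrow end is inside the way between the rails, with no contact forces. I slide further, then lower onto the ledges.

Call:
jog_arm:
  linear:
    - [-0.003, -0.05, -0.0235]
    - [-0.003, -0.05, -0.0235]
    - [-0.003, -0.04, -0.0195]
    - [-0.003, -0.03, -0.015]
    - [0, 0, 0]
    - [0, 0.002, -0.0045]
    - [0, 0.002, -0.0045]
    - [0, 0, 0]
  twist:
    - [0, 0, 0]
    - [0, 0, 0]
    - [0, 0, 0]
    - [0, 0, 0]
    - [0, 0, 0]
    - [0, 0, 0]
    - [0, 0, 0]
    - [0, 0, 0]
  fingers: [-1, -1, -1, -1, -1, -1, -1, -1]

```text
time_s: 15.5
position: [451.5, 92.0, 128.5]
tcp_rot: [[-0.998, 0.062, 0.029], [0.068, 0.904, 0.422], [-0.0, 0.423, -0.906]]
wrist_force: [-0.4, -0.3, -2.2]
gripper_width: 12.5
finger_force: 79.8
```

```bash
python3 -c "
from meas import *
look('w10')"
```

```text
15.5 tcp [451.5  92.  128.5] F [-0.4 -0.3 -2.2] n 36775 0.41
lid in hand [-1.03  1.36  1.14] [-0.04  0.07 -0.34]
meas lid in way [42.6  1.2  1.1] [-0.1   0.07 -0.44]
nominal lid in way [43.6 -0.2 -0. ] [-0.05  0.   -0.11]
box [448.   64.9] 86.19 0.5 16552 0.41
```

Call:
jog_arm:
  linear:
    - [0, 0.002, -0.0045]
    - [0, 0.001, -0.0022]
    - [0, 0, 0]
    - [0, 0, 0]
  twist:
    - [0, 0, 0]
    - [0, 0, 0]
    - [0, 0, 0]
    - [0, 0, 0]
  fingers: [-1, -1, -1, -1]

```text
time_s: 15.88
position: [451.5, 92.4, 127.4]
tcp_rot: [[-0.998, 0.062, 0.029], [0.068, 0.904, 0.422], [-0.0, 0.423, -0.906]]
wrist_force: [-0.5, -2.4, 3.6]
gripper_width: 12.4
finger_force: 80.6
```

Call:
jog_arm:
  linear:
    - [0, 0.001, -0.0022]
    - [0, 0, 0]
    - [0, 0, 0]
  twist:
    - [0, 0, 0]
    - [0, 0, 0]
    - [0, 0, 0]
  fingers: [-1, -1, -1]

```text
time_s: 16.13
position: [451.5, 92.4, 127.4]
tcp_rot: [[-0.998, 0.061, 0.029], [0.068, 0.904, 0.422], [-0.001, 0.423, -0.906]]
wrist_force: [-1.9, -4.1, 8.5]
gripper_width: 12.0
finger_force: 81.6
```

Call:
jog_arm:
  linear:
    - [-0.0015, -0.0226, -0.0106]
    - [-0.0015, -0.0226, -0.0106]
    - [-0.0015, -0.0226, -0.0106]
    - [-0.0015, -0.0226, -0.0106]
    - [0, 0, 0]
    - [0, 0, 0]
  twist:
    - [0, 0, 0]
    - [0, 0, 0]
    - [0, 0, 0]
    - [0, 0, 0]
    - [0, 0, 0]
    - [0, 0, 0]
  fingers: [-1, -1, -1, -1, -1, -1]

```text
time_s: 16.63
position: [450.6, 74.7, 119.2]
tcp_rot: [[-0.998, 0.062, 0.03], [0.069, 0.904, 0.423], [-0.001, 0.424, -0.906]]
wrist_force: [-1.5, -1.2, 8.7]
gripper_width: 12.3
finger_force: 81.4
```

```bash
python3 -c "
from meas import *
look('w11')"
```

```text
16.6333 tcp [450.6  74.7 119.2] F [-1.5 -1.2  8.7] n 36198 0.43
lid in hand [-1.23  2.49  1.17] [ 0.04  0.08 -0.99]
meas lid in way [22.8  2.   0.1] [-0.07  0.01 -1.09]
nominal lid in way [24.  -0.5 -1.1] [-0.1  -0.07 -0.1 ]
box [448.2  64.9] 86.3 0.5 16903 0.41
```

Call:
jog_arm:
  linear:
    - [-0.0015, -0.0226, -0.0106]
    - [-0.0015, -0.0226, -0.0106]
    - [0, 0, 0]
    - [0, 0, 0]
  twist:
    - [0, 0, 0]
    - [0, 0, 0]
    - [0, 0, 0]
    - [0, 0, 0]
  fingers: [-1, -1, -1, -1]

```text
time_s: 17.02
position: [449.4, 66.4, 115.3]
tcp_rot: [[-0.998, 0.062, 0.029], [0.068, 0.903, 0.424], [0.0, 0.425, -0.905]]
wrist_force: [-3.6, 1.0, 11.0]
gripper_width: 12.6
finger_force: 81.7
```

Call:
jog_arm:
  linear:
    - [-0.0012, -0.018, -0.0085]
    - [0, 0, 0]
    - [0, 0, 0]
  twist:
    - [0, 0, 0]
    - [0, 0, 0]
    - [0, 0, 0]
  fingers: [-1, -1, -1]

```text
time_s: 17.27
position: [449.0, 63.2, 113.8]
tcp_rot: [[-0.998, 0.062, 0.029], [0.068, 0.903, 0.425], [0.0, 0.426, -0.905]]
wrist_force: [-2.3, 1.6, 13.0]
gripper_width: 12.2
finger_force: 81.8
```

Call:
jog_arm:
  linear:
    - [-0.0008, -0.0136, -0.005]
    - [0, 0, 0]
    - [0, 0, 0]
  twist:
    - [0, 0, 0]
    - [0, 0, 0]
    - [0, 0, 0]
  fingers: [-1, -1, -1]

```text
time_s: 17.52
position: [448.6, 60.3, 112.4]
tcp_rot: [[-0.998, 0.062, 0.028], [0.068, 0.903, 0.424], [0.001, 0.425, -0.905]]
wrist_force: [-3.3, 1.0, 10.0]
gripper_width: 12.3
finger_force: 81.5
```

Call:
jog_arm:
  linear:
    - [-0.0008, -0.0136, -0.006]
    - [0, 0, 0]
    - [0, 0, 0]
  twist:
    - [0, 0, 0]
    - [0, 0, 0]
    - [0, 0, 0]
  fingers: [-1, -1, -1]

```text
time_s: 17.77
position: [448.2, 57.8, 111.2]
tcp_rot: [[-0.998, 0.062, 0.028], [0.068, 0.903, 0.425], [0.001, 0.425, -0.905]]
wrist_force: [-2.9, 2.0, 10.1]
gripper_width: 12.3
finger_force: 81.5
```

```bash
python3 -c "
from meas import *
look('w12')"
```

```text
17.7667 tcp [448.2  57.8 111.2] F [-2.9  2.  10.1] n 36515 0.41
lid in hand [-1.16  4.78  1.18] [-0.05  0.2  -0.67]
meas lid in way [4.2 5.6 0.1] [-0.01  0.02 -0.77]
nominal lid in way [ 5.3  0.9 -1.1] [ 0.03 -0.18 -0.1 ]
box [448.1  65.4] 86.33 0.7 15930 0.41
```

Call:
jog_arm:
  linear:
    - [-0.0006, -0.009, -0.004]
    - [0, 0, 0]
    - [-0.0006, -0.009, -0.004]
    - [0, 0, 0]
    - [0, 0, 0]
  twist:
    - [0, 0, 0]
    - [0, 0, 0]
    - [0, 0, 0]
    - [0, 0, 0]
    - [0, 0, 0]
  fingers: [-1, -1, -1, -1, -1]

```text
time_s: 18.23
position: [447.8, 54.5, 109.7]
tcp_rot: [[-0.998, 0.062, 0.027], [0.068, 0.903, 0.425], [0.002, 0.426, -0.905]]
wrist_force: [-2.8, 2.1, 12.0]
gripper_width: 12.1
finger_force: 81.5
```

Call:
jog_arm:
  linear:
    - [-0.0006, -0.009, -0.004]
    - [0, 0, 0]
    - [0, 0, 0]
  twist:
    - [0, 0, 0]
    - [0, 0, 0]
    - [0, 0, 0]
  fingers: [-1, -1, -1]

```text
time_s: 18.48
position: [447.7, 54.2, 109.6]
tcp_rot: [[-0.998, 0.063, 0.027], [0.068, 0.901, 0.428], [0.002, 0.429, -0.903]]
wrist_force: [-1.4, 8.1, 13.0]
gripper_width: 12.3
finger_force: 81.4
```

Call:
jog_arm:
  linear:
    - [-0.0006, -0.009, -0.004]
    - [0, 0, 0]
    - [0, 0, 0]
  twist:
    - [0, 0, 0]
    - [0, 0, 0]
    - [0, 0, 0]
  fingers: [-1, -1, -1]

```text
time_s: 18.73
position: [447.7, 54.1, 109.5]
tcp_rot: [[-0.998, 0.063, 0.028], [0.069, 0.9, 0.431], [0.002, 0.432, -0.902]]
wrist_force: [-0.9, 14.3, 15.2]
gripper_width: 12.2
finger_force: 81.5
```

Call:
jog_arm:
  linear:
    - [-0.0006, -0.009, -0.004]
    - [0, 0, 0]
    - [0, 0, 0]
  twist:
    - [0, 0, 0]
    - [0, 0, 0]
    - [0, 0, 0]
  fingers: [-1, -1, -1]

```text
time_s: 18.98
position: [447.7, 54.0, 109.5]
tcp_rot: [[-0.998, 0.064, 0.028], [0.07, 0.898, 0.435], [0.003, 0.435, -0.9]]
wrist_force: [1.4, 21.4, 18.6]
gripper_width: 12.2
finger_force: 81.5
```

```bash
python3 -c "
from meas import *
look('w13')"
```

```text
18.9833 tcp [447.7  54.  109.5] F [ 1.4 21.4 18.6] n 36598 0.41
lid in hand [-1.12  4.87  1.15] [-0.08  0.82 -0.4 ]
meas lid in way [0.3 6.  0.1] [-0.01  0.   -0.64]
nominal lid in way [ 1.4  1.2 -1.1] [ 0.07 -0.82 -0.24]
box [448.   65.2] 86.35 0.6 15749 0.42
```

Axial push is about 28 N and the lid has stopped at home (way x ≈ 0.3 mm). Now I relax, open and retreat along the tool axis.

Call:
jog_arm:
  linear:
    - [0.001, 0.011, 0.006]
    - [0.001, 0.011, 0.006]
    - [0, 0, 0]
    - [0, 0, 0]
    - [0, 0, 0]
    - [0, 0, 0]
    - [0, 0, 0]
  twist:
    - [0, 0, 0]
    - [0, 0, 0]
    - [0, 0, 0]
    - [0, 0, 0]
    - [0, 0, 0]
    - [0, 0, 0]
    - [0, 0, 0]
  fingers: [-1, -1, -1, 0, 0, 0, 0]

```text
time_s: 19.62
position: [449.2, 51.3, 108.3]
tcp_rot: [[-0.998, 0.062, 0.029], [0.069, 0.904, 0.421], [-0.0, 0.422, -0.907]]
wrist_force: [-0.2, -0.1, -0.5]
gripper_width: 42.4
finger_force: 0.0
```

Call:
jog_arm:
  linear:
    - [-0.001, -0.02, 0.045]
    - [-0.003, -0.06, 0.13]
    - [-0.003, -0.06, 0.13]
    - [-0.003, -0.06, 0.13]
    - [0, 0, 0.1]
    - [0, 0, 0]
    - [0, 0, 0]
  twist:
    - [0, 0, 0]
    - [0, 0, 0]
    - [0, 0, 0]
    - [0, 0, 0]
    - [0, 0, 0]
    - [0, 0, 0]
    - [0, 0, 0]
  fingers: [0, 0, 0, 0, 0, 0, 0]

```text
time_s: 20.2
position: [447.6, 10.9, 216.2]
tcp_rot: [[-0.998, 0.062, 0.032], [0.069, 0.905, 0.42], [-0.003, 0.421, -0.907]]
wrist_force: [-0.7, 0.0, -0.2]
gripper_width: 42.7
finger_force: 0.0
```

```bash
python3 - <<'E'
from meas import *
o=r.get_obs();print(o["time_s"],o["position"],o["wrist_force"].round(1))
im,d,p=snap("wrist");W=cloud(d,p);cv2.imwrite("pics/w14.png",im)
A=W[mask(im,(5,110,60),(17,255,255))];A=A[~np.isnan(A[:,0])&(A[:,2]>50)&(A[:,2]<150)];A=A[(np.abs(A[:,0]-450)<90)&(np.abs(A[:,1]-62)<90)]
w=((A-OW)@RW);A=A[np.abs(w[:,1])>40]
g,k,e=fit(A,boxd,(449.5,64.5,np.radians(86.2),.3));print("box",g.round(3),k,e.round(2))
R2=yawR(g[2])@Rw;O2=np.array([g[0],g[1],g[3]+84])
q=W.reshape(-1,3);q=q[~np.isnan(q[:,0])];q=(q-O2)@R2
rb=q[(np.abs(q[:,0])<25)&(np.abs(q[:,1])<40)&(q[:,2]>20)&(q[:,2]<45)]
t=rb[rb[:,2]>35.5];print("rib top",np.percentile(t,[1,50,99],axis=0).round(1).tolist(),len(t))
l=q[(np.abs(q[:,0])<60)&(np.abs(q[:,1])<38)&(q[:,2]<15)&(q[:,2]>8)];print("lid top z",np.median(l[:,2]),len(l),np.polyfit(l[:,0],l[:,2],1))
for n in("top","side"):
    im,d,p=snap(n);W=cloud(d,p).reshape(-1,3);q=(W-OW)@RW;t=q[(np.abs(q[:,0])<25)&(np.abs(q[:,1])<40)&(q[:,2]>30)&(q[:,2]<45)];print(n,len(t),np.nanmin(t,0) if len(t) else"",np.nanmax(t,0) if len(t) else "")
    cv2.imwrite(f"pics/{n}9.png",im)
E
```

```text
20.2 [447.57729977  10.85014224 216.17579673] [-0.7  0.  -0.2]
box [4.48224e+02 6.42930e+01 1.50500e+00 2.42000e-01] 8487 0.44
rib top [[-5.6, -29.5, 35.6], [1.1, 2.9, 37.7], [7.8, 31.8, 39.5]] 1483
lid top z 11.978622569402443 11989 [-5.17363862e-04  1.19730903e+01]
top 127 [ -8.49778991 -27.23596673  30.42058284] [ 7.48413478 33.60474446 43.81511482]
side 99 [ -8.9469456  -29.43983313  30.46348565] [ 6.89802235 35.78672277 42.61992552]
```

View pics/w14.png

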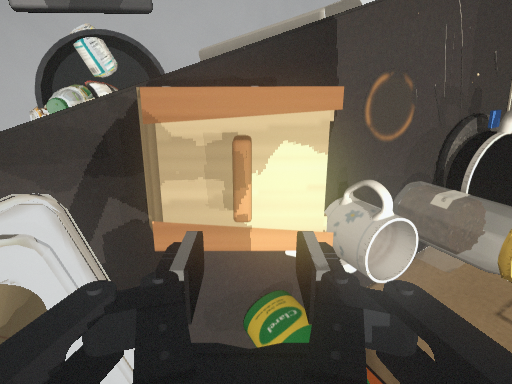

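The lid sits flush in the way with its rib at (242,180), the gripper is clear and the white mug at (375,235) is standing. The rib measures between about -1 and +1 mm from home along the way, and the lid top is at z = 12.0 mm. I'm handing the job in.

```bash
python3 -c "
from cell import r
print(r.hand_in())"
```

```text
the job is handed in; nothing more can be done
None
```

I stood the tape measure on the box floor, slid the lid home and wedged it with a push of about 28 N, and let go; the job is handed in at about 20 s of the 56 s allowed, but no verdict came back.

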